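# Reset a gem-polishing station: set the mast's height ring and rack the dop stick

## Task

Get the gem-polishing station ready for the next stone: turn the slim knurled ring on the mast until its lug stands in line above the pointer below it, touching neither the fixed ring above nor the one below, and gently lay the loose dop stick across both rails of the sloped rest so that it settles against the bottom lip, its brass tip to the left as you face up the slope from the lip. Let go of both, and leave the brass cup, the jar and the spare lap where they are.

Things in the scene. Friction and masses are not known exactly. Their poses are not given: they have to be found in the camera images.
- mast: Steel mast fixed to the table, carrying the rings. Origin on its axis at table height, x axis towards the pointer. Foot plate 130 by 90 mm. On the side opposite to the pointer a brass bracket sticks out of its sleeve, up to 79 mm from the axis, 52 to 101 mm above the table. The top of the mast is 160 mm high.
- ring_center (a point): Centre of the slim dark-steel knurled ring on the mast, on the mast's upright axis, 129 mm above the table. The ring is 58 mm in diameter, 14 mm tall (122 to 136 mm above the table) and turns about this axis. The point does not turn with the ring: its x axis points to the pointer's side, z up.
- slim_ring (a joint): Angle of the slim ring, rad, growing counter-clockwise seen from above; 0 when the lug is straight above the pointer. Starts between about -1.3 and -0.6 (lug turned clockwise from the pointer), range -1.5 to 1.5. Light friction, about 0.06 N m; it stays where it is left.
- lug_tip (a point): Outer end of the slim ring's only lug, a steel block 10 mm wide and 10 mm tall that sticks out to 44 mm from the axis, half-way up the ring.
- pointer_tip (a point): Upper edge of the outer end of the pointer, a narrow fixed steel tongue 5 mm wide (109 to 116 mm above the table) that sticks out of the lower fixed ring to 54 mm from the axis.
- lower_ring: Fixed aluminium ring just below the slim ring, same diameter, 58 mm, from 108 to 118 mm above the table: 4 mm of clear gap under the slim ring. It carries the pointer. Must not be touched. Origin on the axis at table height.
- upper_ring: Fixed aluminium ring just above the slim ring, narrower: 44 mm in diameter, 140 to 152 mm above the table, with a black rubber cap of 32 mm diameter on it up to 160 mm, the top of the mast. Must not be touched. Origin on the axis at table height.
- dop_center (a point): Middle of the loose dop stick, on its axis; its x axis runs along the stick to the brass tip. Black rod 16 mm thick, two white round collars 24 mm thick from 30 to 70 mm to either side of the middle; grip the bare 60 mm between them. The tip ends 98 mm from the middle, the tail 78 mm. It lies on the table, axis 12 mm up; about 0.1 kg, rolls easily.
- dop_tip (a point): End of the brass tip of the dop stick.
- rest: Sloped rest, fixed: two aluminium rails 16 mm wide at y = +50 and -50 mm, open between them, surface rising by 22 degrees along its +x from 40 mm high (x = -50 mm) to 80 mm (x = +50 mm). Each low end has a lip 14 mm high, square to the slope. Facing up the slope, +y is left. A stick laid across the rails rolls down to the lips. Origin: under the centre of its 130 mm square, 8 mm thick foot plate.
- rest_seat (a point): Where the middle of the dop stick lies when it rests on both rails against the lips: midway between the rails, 55.6 mm above the table, 43 mm from the rest's origin towards its low end. Axes as those of the rest: y along the lips, x horizontal towards the high end.
- brass_cup: Bystander: small open brass bowl, 64 mm wide, 26 mm tall; origin under its centre.
- paste_jar: Bystander: small grey jar with steel lid, 52 mm wide, 50 mm tall; origin under its centre.
- spare_lap: Bystander: spare steel disc lying flat, 100 mm wide, 8 mm thick with a small hub 20 mm tall; origin under its centre.
Mind the look-alikes: they are no part of the job. What is shaped like the part that bears dop_center but green or purple is not meant.

How it is judged:
By the outcome, as a careful person would: the job done as asked, in the order asked, and still so for the second after the job is handed in, with the robot touching nothing.
It also fails if it takes over 54 s, if anything falls off the work surface, if the arm or the gripper's body presses on something with over 40 N, if the wrist force passes 120 N, or if a joint passes its speed limit or range.

## Robot

A 7-joint arm with a two-finger parallel gripper is mounted at the origin on the work surface. World frame = base frame: x ahead of the robot, y to its left, z up, the work surface at z = 0. Lengths are in m, angles in rad, forces in N, time in s.
With the tool pointing down it reaches from about 0.425 to 0.95 m from the base axis. Payload 4.7 kg.
Tool frame: the origin (TCP) lies at the very end of the fingers, on their centre line; the grasp point (between the pads) lies 19 mm behind it; z points along the fingers, y is the line along which they close (so a half turn about z gives the same grasp; the last joint's range is limited). The gripper opens to 87 mm and grips with 3 to 60 N. Pads are 19 mm wide; open, the fingers measure 117 mm over their backs; the gripper's body (75 mm by 190 mm) begins 51 mm behind the grasp point.
Start: joints at [1.144, 0.469, -0.049, 1.532, 0.024, 1.141, -0.082], TCP at [0.262, -0.622, 0.223] pointing down, gripper open.
Joint ranges: [-2.59, 2.59], [-0.33, 1.99], [-1.39, 1.29], [0.1, 2.45], [-1.04, 4.18], [0.21, 1.99], [-2.66, 2.66]. Speed limits (rad/s): [2.57, 2.57, 3.14, 3.14, 3.14, 3.14, 3.14].

## Interface

Orientations are given as [roll, pitch, yaw] about the fixed x, y, z axes, in that order (R = Rz(yaw) Ry(pitch) Rx(roll)).
In Python, from rig import observe, eyes, workorder, models gives the robot as it stands.
- The arm moves only by the tool move_arm, never from a script. Its argument "commands" is a list of rows, each an object with "xyz": the shift along the tool's x, y, z in m, a list of three; "yaw": the turn about the tool's z in rad; "gripper": the closure in counts, from 0 (fully open) to 255 (shut). A call has 1 to 12 rows; each row shifts and turns the commanded pose from where the row before left it, along the tool's axes as they then stand; what a row does not reach is not made up. A row lasts 1/12 s, in which the tool goes at most 41.7 mm and 7.16 degrees, less where a joint would pass 70% of its speed; a pose out of reach is approached as far as the arm can. A call is refused whole if a number of a shift passes 0.0417 or a number of a turn 0.125, either way. A call with a gripper value outside its range is refused whole. The fingers move at their own pace and stop on an object; the grip force is fixed at half the most. Time passes only in rows, so rows that do not move let the fingers close. It gives the time, the measured TCP pose, the force, the opening and the grip force at its end, in the units of the state.
- observe(): the state, without advancing time (a new reading comes with each control period).
- eyes.capture(name): name is "scene" or "top" or "wrist"; returns a dict with "pixels" (480x640x3 uint8, red, green, blue), "depth" (480x640 float32, m along the optical axis (not along the pixel's ray), 0 where there is no reading), "intrinsics" (3x3 intrinsics, pixels), "extrinsics" (4x4, takes a point from camera to world coordinates); the wrist camera has in their place "mount" (4x4, takes a point from camera to tool coordinates, whose origin is the TCP and whose axes are the flange's). Camera axes: x right, y up, looking along -z (the intrinsics and any distortion apply to the point x, -y, -z); pixel columns grow to the right and rows downward; lengths in m; the calibration is good to about 2 mm. A picture is of the moment at which its call begins: read the wrist's pose just before it.
- workorder.close_job(): hands the job in; it is judged then, once.
Trained networks look in a picture, given as the dict that the camera call returned (one of the last four; its "shot" number tells which), for a name from the list of things; names that differ only in an ending like _2 or _b are one class to them, and where a whole thing is asked for, a point or a joint stands for the part that bears it (a point fixed in the world has none). Each returns a list of dicts, best first, with "conf" (0 to 1); they miss things now and then, are a little off and sometimes report something else, mostly with a low value. They report only what shows in the picture. A call takes as long as a camera call. They do not tell look-alikes from the thing itself.
- models.search_frame(label, picture): "extent" ([centre column, centre row, width, height] in pixels, round what is visible of it).
- models.place_of(label, picture): "uv" ([column, row] in pixels: a listed point, or the origin of a listed thing).
The state is a dict: "time": time; "q": joint angles; "qd": joint speeds; "tau": joint torques, N m; "tcp_pos": TCP position; "ee_rot": TCP orientation; "force": force on the tool from outside, world axes, zero at the start; "ft_torque": the same for the moment, N m; "width": finger opening in m; "finger_force": force on a finger pad.
Only numpy, scipy, OpenCV 4.12 (cv2) and the standard library are available. Lean on these libraries where they do the work, as an engineer would, in place of code of your own. Each camera call takes 0.05 s, during which the arm holds its last target. There are 200 camera calls.

## Working session

There is one attempt and no reset: what is moved stays moved. The work goes in short steps, Python scripts to look and compute and a tool call to move; the robot and the scene stay as the last step left them, time stands still between calls to the robot, and variables do not carry over. Pictures are saved under pics/ and viewed, at most 11 in all, crops included, and the job is handed in when it is done.

Besides the shell and the picture viewer there is one more tool, called after "Call:" in YAML: its name, and indented under it one key for each argument. move_arm: Moves the arm, as the interface text tells. Its arguments: {"type":"object","properties":{"commands":{"type":"array","items":{"type":"object","properties":{"xyz":{"type":"array","items":{"type":"number"}},"yaw":{"type":"number"},"gripper":{"type":"number"}}}}},"required":["commands"]}

```bash
mkdir -p pics; ls
cat > h.py <<'E'
import numpy as np, cv2
from rig import observe, eyes, workorder, models
from scipy.spatial.transform import Rotation as R
def cam(name):
    s=observe(); p=eyes.capture(name)
    if 'extrinsics' in p: T=np.array(p['extrinsics'])
    else:
        A=np.eye(4); A[:3,:3]=R.from_euler('xyz',s['ee_rot']).as_matrix(); A[:3,3]=s['tcp_pos']; T=A@np.array(p['mount'])
    return p,T
def ray(p,T,uv):
    K=np.array(p['intrinsics']); d=np.linalg.inv(K)@[uv[0],uv[1],1]; d=np.array([d[0],-d[1],-d[2]])
    return T[:3,3],T[:3,:3]@d
def at_z(p,T,uv,z):
    o,d=ray(p,T,uv); return o+d*(z-o[2])/d[2]
def at_depth(p,T,uv):
    o,d=ray(p,T,uv); u,v=int(round(uv[0])),int(round(uv[1])); return o+d*float(p['depth'][v,u])
def save(p,f,crop=None,sc=1):
    im=cv2.cvtColor(p['pixels'],cv2.COLOR_RGB2BGR)
    if crop: a,b,c,d=crop; im=im[b:d,a:c]
    cv2.imwrite('pics/'+f,cv2.resize(im,None,fx=sc,fy=sc,interpolation=cv2.INTER_CUBIC))
def proj(p,T,X):
    c=np.linalg.inv(T)@np.append(X,1); K=np.array(p['intrinsics']); q=K@[c[0],-c[1],-c[2]]; return q[:2]/q[2]
E
python3 - <<'E'
from h import *
np.set_printoptions(precision=4,suppress=True)
print(observe())
zs=dict(mast=0,ring_center=.129,lug_tip=.129,pointer_tip=.116,dop_center=.012,dop_tip=.012,rest=0,rest_seat=.0556,brass_cup=0,paste_jar=0,spare_lap=0)
for n in ['top','scene']:
    p,T=cam(n); save(p,n+'.png'); print(n,T[:3,3])
    for k,z in zs.items():
        for r in models.place_of(k,p)[:3]:
            if r['conf']>.15: print(k,round(r['conf'],2),np.array(r['uv']).round(1),at_z(p,T,r['uv'],z))
E
```

```text
pics
{'time': 0.0, 'q': array([ 1.1441,  0.4695, -0.0486,  1.5337,  0.0241,  1.141 , -0.0823]), 'qd': array([ 0.0002, -0.0007, -0.0002, -0.0009,  0.0018,  0.0024,  0.0011]), 'tau': array([ -0.0002, -50.7981,  -0.0807, -23.6162,  -0.0614,   0.0379,
         0.0002]), 'tcp_pos': array([ 0.2613, -0.6217,  0.2215]), 'ee_rot': array([-3.1396,  0.0001,  0.3979]), 'force': array([-0.043 ,  0.1365,  0.4082]), 'ft_torque': array([0.0042, 0.0315, 0.0189]), 'finger_force': 0.0, 'width': 0.08702290001474788}
top [0.406  0.0126 1.3939]
mast 0.78 [436.9 212.7] [ 0.5826 -0.2801  0.    ]
mast 0.73 [332.2 257.6] [ 0.4691 -0.0051  0.    ]
mast 0.44 [433.8 212.6] [ 0.583 -0.272  0.   ]
ring_center 0.83 [446.6 203.3] [ 0.5884 -0.2766  0.129 ]
lug_tip 0.75 [455.6 186.8] [ 0.6276 -0.2993  0.129 ]
pointer_tip 0.58 [438.2 185.5] [ 0.6337 -0.2608  0.116 ]
dop_center 0.82 [338.1 224.2] [ 0.5548 -0.0215  0.012 ]
dop_center 0.82 [414.7 294.3] [ 0.3718 -0.2145  0.012 ]
dop_center 0.57 [216.7 332.3] [0.282  0.2925 0.012 ]
dop_tip 0.88 [392.3 265.8] [ 0.4454 -0.159   0.012 ]
dop_tip 0.65 [219.9 364.8] [0.2002 0.28
[... 404 characters left out ...]
194]
mast 0.74 [243.9 222.2] [ 0.5947 -0.2699  0.    ]
ring_center 0.57 [237.9 172. ] [ 0.5858 -0.298   0.129 ]
lug_tip 0.79 [219.3 180.9] [ 0.638  -0.2819  0.129 ]
pointer_tip 0.65 [225. 192.] [ 0.637  -0.2516  0.116 ]
dop_center 0.79 [300.2 278.7] [ 0.5684 -0.0137  0.012 ]
dop_center 0.67 [502.8 328.4] [0.2847 0.2966 0.012 ]
dop_center 0.62 [330.4 205.9] [ 0.3764 -0.213   0.012 ]
dop_tip 0.74 [318.1 225.8] [ 0.445  -0.1555  0.012 ]
rest 0.76 [364.9 381.2] [0.5806 0.2582 0.    ]
brass_cup 0.9 [274.6 350.6] [0.6929 0.1214 0.    ]
paste_jar 0.63 [219.4 277.3] [ 0.7162 -0.1128  0.    ]
spare_lap 0.96 [227.2 306.1] [ 0.7311 -0.0257  0.    ]
spare_lap 0.48 [226.7 192.8] [ 0.5864 -0.4132  0.    ]
```

View pics/top.png

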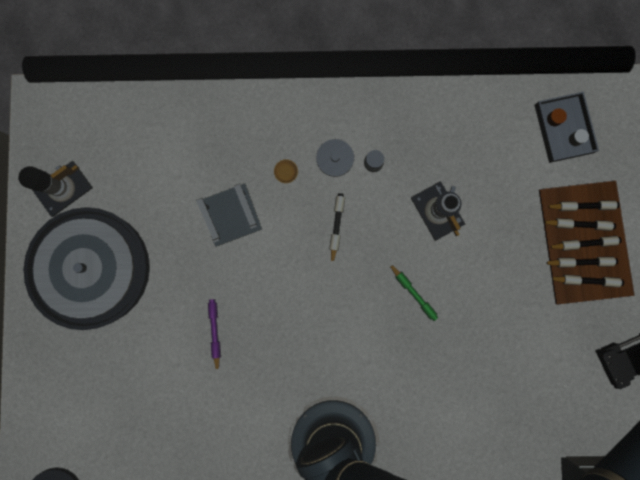

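View pics/scene.png

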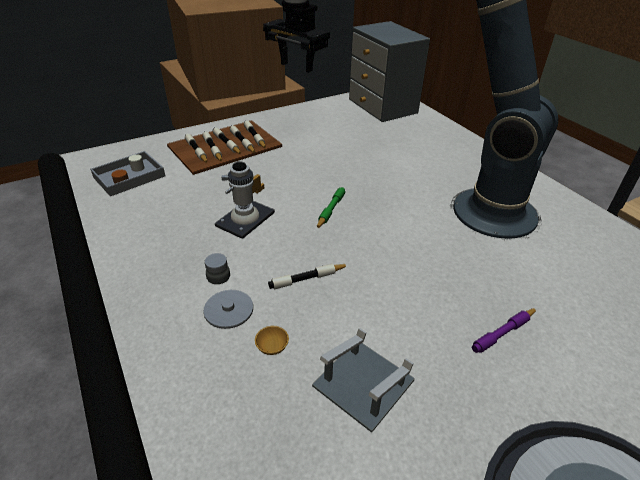

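Candidates for the dop stick in the top view are the black and white stick at (337,226), the green one at (415,292), the purple one at (215,332) and five sticks in the rack at about (585,205–282). I choose (337,226): it lies loose on the table, black with white collars, with its brass tip at (333,258). The mast is at (445,205), with its bracket at (457,228) and its lug up and to the right. The mast-like thing at (60,188) is a decoy. Next I go above the mast for a close look.

Call:
move_arm:
  commands:
    - {"xyz":[0.035,-0.016,-0.012]}
    - {"xyz":[0.035,-0.016,-0.012]}
    - {"xyz":[0.035,-0.016,-0.012]}
    - {"xyz":[0.035,-0.016,-0.012]}
    - {"xyz":[0.035,-0.016,-0.012]}
    - {"xyz":[0.035,-0.016,-0.012]}
    - {"xyz":[0.035,-0.016,-0.012]}
    - {"xyz":[0.035,-0.016,-0.012]}
    - {"xyz":[0.035,-0.016,-0.004]}
    - {"xyz":[0.035,-0.016,0]}
    - {"xyz":[0.035,-0.016,0]}
    - {"xyz":[0.035,-0.016,0]}

```text
validation failed for argument at $.co...
```

Call:
move_arm:
  commands:
    - {"yaw":0.115}
    - {"yaw":0.115}
    - {"yaw":0.115}
    - {"yaw":0.115}
    - {"yaw":0.115}
    - {"yaw":0.115}
    - {"yaw":0.115}
    - {"yaw":0.115}
    - {}

```text
validation failed for argument at $.co...
```

```bash
cat > look.py <<'E'
from h import *
import sys
np.set_printoptions(precision=4,suppress=True)
zs=dict(ring_center=.129,lug_tip=.129,pointer_tip=.116,upper_ring=.0,dop_center=.012,dop_tip=.012,rest_seat=.0556,rest=0)
s=observe(); print(s['time'],s['tcp_pos'],s['ee_rot'],s['q'],s['force'],s['width'])
p,T=cam('wrist'); save(p,sys.argv[1],); print(T[:3,3],T[:3,2])
for k in sys.argv[2:]:
    for r in models.place_of(k,p)[:2]:
        print(k,round(r['conf'],2),np.array(r['uv']).round(1),at_z(p,T,r['uv'],zs[k]))
E
python3 look.py w1.png ring_center lug_tip pointer_tip
```

```text
1.2 [ 0.2616 -0.6223  0.2226] [ 3.1415 -0.0001  0.3978] [ 1.1441  0.4686 -0.0486  1.5325  0.0241  1.141  -0.0823] [-0.4683 -0.4679  0.2892] 0.08678891170390371
[ 0.3223 -0.5957  0.3852] [0.2291 0.0964 0.9686]
```

Call:
move_arm:
  commands:
    - {"xyz":[0.035,-0.016,-0.012],"yaw":0,"gripper":0}
    - {"xyz":[0.035,-0.016,-0.012],"yaw":0,"gripper":0}
    - {"xyz":[0.035,-0.016,-0.012],"yaw":0,"gripper":0}
    - {"xyz":[0.035,-0.016,-0.012],"yaw":0,"gripper":0}
    - {"xyz":[0.035,-0.016,-0.012],"yaw":0,"gripper":0}
    - {"xyz":[0.035,-0.016,-0.012],"yaw":0,"gripper":0}
    - {"xyz":[0.035,-0.016,-0.012],"yaw":0,"gripper":0}
    - {"xyz":[0.035,-0.016,-0.012],"yaw":0,"gripper":0}
    - {"xyz":[0.035,-0.016,-0.004],"yaw":0,"gripper":0}
    - {"xyz":[0.035,-0.016,0],"yaw":0,"gripper":0}
    - {"xyz":[0.035,-0.016,0],"yaw":0,"gripper":0}
    - {"xyz":[0.035,-0.016,0],"yaw":0,"gripper":0}

```text
time: 2.4
tcp_pos: [0.5754, -0.2811, 0.323]
ee_rot: [3.141, -0.0, 0.398]
force: [0.9, 0.5, 0.3]
width: 0.0865
finger_force: 0.0
```

Call:
move_arm:
  commands:
    - {"xyz":[0,0,0],"yaw":0.115,"gripper":0}
    - {"xyz":[0,0,0],"yaw":0.115,"gripper":0}
    - {"xyz":[0,0,0],"yaw":0.115,"gripper":0}
    - {"xyz":[0,0,0],"yaw":0.115,"gripper":0}
    - {"xyz":[0,0,0],"yaw":0.115,"gripper":0}
    - {"xyz":[0,0,0],"yaw":0.115,"gripper":0}
    - {"xyz":[0,0,0],"yaw":0.115,"gripper":0}
    - {"xyz":[0,0,0],"yaw":0.115,"gripper":0}
    - {"xyz":[0,0,0],"yaw":0,"gripper":0}

```text
time: 3.15
tcp_pos: [0.5743, -0.2826, 0.3226]
ee_rot: [3.141, -0.0, -0.524]
force: [-0.1, -0.1, 0.1]
width: 0.0872
finger_force: 0.0
```

```bash
python3 look.py w1.png ring_center lug_tip pointer_tip
```

```text
3.15 [ 0.5743 -0.2826  0.3226] [ 3.1412 -0.0002 -0.5242] [ 0.4299  0.3478 -0.0532  1.4858  0.0191  1.3084 -1.72  ] [-0.0753 -0.0736  0.0786] 0.0872241876110483
[ 0.6313 -0.3158  0.4852] [ 0.2153 -0.1234  0.9687]
ring_center 0.85 [309.6 197.6] [ 0.5866 -0.2811  0.129 ]
lug_tip 0.74 [301.7 152.6] [ 0.6251 -0.2955  0.129 ]
lug_tip 0.61 [142.9 156.5] [ 0.6934 -0.1705  0.129 ]
pointer_tip 0.52 [262.9 165.9] [ 0.6325 -0.2572  0.116 ]
```

View pics/w1.png

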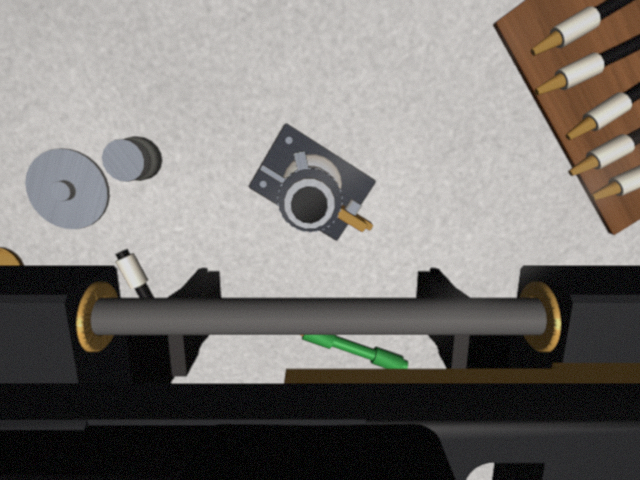

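The wrist view shows the mast at (310,200), its lug at (301,157), the pointer's end at (262,170) and the bracket at (355,218). I refine the ring axis from depth and view a crop.

```bash
cat > ax.py <<'E'
from h import *
np.set_printoptions(precision=4,suppress=True)
def cloud(p,T):
    K=np.array(p['intrinsics']); v,u=np.mgrid[:480,:640]; d=p['depth']
    X=np.stack([(u-K[0,2])/K[0,0]*d,-(v-K[1,2])/K[1,1]*d,-d],-1)
    W=X@T[:3,:3].T+T[:3,3]; W[d==0]=np.nan; return W
def mecirc(P): return cv2.minEnclosingCircle(P.astype(np.float32))
if __name__=='__main__':
    for n in ['top','wrist']:
        p,T=cam(n); W=cloud(p,T); near=np.hypot(W[...,0]-.588,W[...,1]+.279)<.06
        z=W[...,2]
        for a,b in [(.156,.166),(.148,.156),(.131,.140)]:
            P=W[near&(z>a)&(z<b)]
            if len(P)>5: print(n,a,len(P),np.median(P,0),mecirc(P[:,:2]))
        P=W[near&(z>.12)&(z<.14)&(np.hypot(W[...,0]-.588,W[...,1]+.279)>.033)]
        print('lug',len(P),P.mean(0) if len(P) else '')
        P=W[near&(z>.107)&(z<.119)&(np.hypot(W[...,0]-.588,W[...,1]+.279)>.033)]
        print('ptr',len(P),P.mean(0) if len(P) else '')
    save(p,'w1c.png',(230,100,390,260),4)
E
python3 ax.py
```

```text
top 0.156 145 [ 0.587  -0.2805  0.1602] ((0.5876376628875732, -0.28114134073257446), 0.019288094714283943)
top 0.148 123 [ 0.5857 -0.2738  0.1525] ((0.5871202945709229, -0.27973127365112305), 0.021971624344587326)
top 0.131 177 [ 0.5792 -0.2688  0.1359] ((0.5877352356910706, -0.280249685049057), 0.029966769739985466)
lug 1 [ 0.6195 -0.2637  0.1208]
ptr 18 [ 0.6164 -0.2641  0.1149]
wrist 0.156 1072 [ 0.5857 -0.2808  0.1603] ((0.5853086113929749, -0.2805647552013397), 0.016013698652386665)
wrist 0.148 899 [ 0.5889 -0.2833  0.1524] ((0.5853383541107178, -0.28062114119529724), 0.02194993570446968)
wrist 0.131 1431 [ 0.5981 -0.2896  0.1361] ((0.5917862057685852, -0.28377896547317505), 0.03686387836933136)
lug 123 [ 0.6227 -0.293   0.134 ]
ptr 113 [ 0.6251 -0.2598  0.1159]
```

View pics/w1c.png

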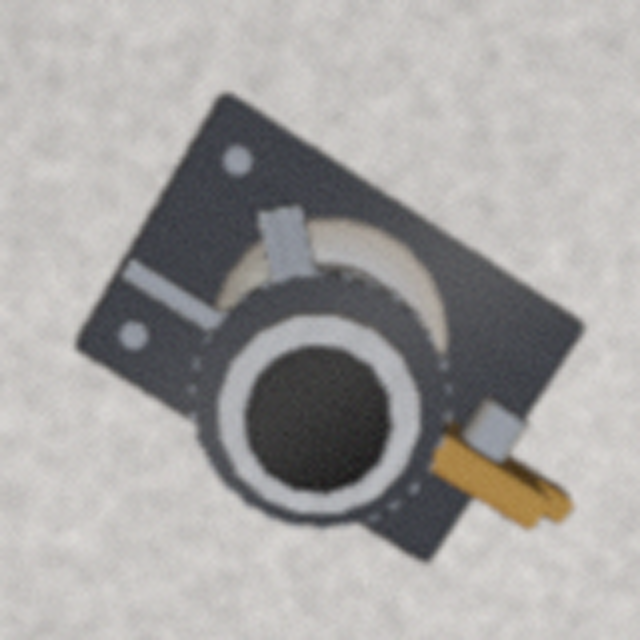

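Axis at about (0.5857, -0.2806). The lug is at -18.4° and the pointer at 27.7°, so the ring must turn +46°. I move over the axis and descend to a tip height of 0.127.

Call:
move_arm:
  commands:
    - {"xyz":[0.009,-0.0075,0],"yaw":0,"gripper":0}
    - {"xyz":[0,0,0.03],"yaw":0,"gripper":0}
    - {"xyz":[0,0,0.03],"yaw":0,"gripper":0}
    - {"xyz":[0,0,0.03],"yaw":0,"gripper":0}
    - {"xyz":[0,0,0.03],"yaw":0,"gripper":0}
    - {"xyz":[0,0,0.03],"yaw":0,"gripper":0}
    - {"xyz":[0,0,0.02],"yaw":0,"gripper":0}
    - {"xyz":[0,0,0.015],"yaw":0,"gripper":0}
    - {"xyz":[0,0,0.01],"yaw":0,"gripper":0}
    - {"xyz":[0,0,0],"yaw":0,"gripper":0}
    - {"xyz":[0,0,0],"yaw":0,"gripper":0}

```text
time: 4.37
tcp_pos: [0.5866, -0.2805, 0.1276]
ee_rot: [-3.141, -0.0, -0.522]
force: [0.2, 0.4, 0.7]
width: 0.0868
finger_force: 0.0
```

Run:
```python
from h import *
s=observe();print(s['tcp_pos'],s['ee_rot'],s['force'],s['width'])
from ax import cloud,mecirc
p,T=cam('wrist'); save(p,'w2.png'); W=cloud(p,T);z=W[...,2]
n=np.hypot(W[...,0]-.586,W[...,1]+.28)<.06
for a,b in [(.156,.166),(.148,.156)]:
    P=W[n&(z>a)&(z<b)]; print(len(P), mecirc(P[:,:2]) if len(P)>5 else '')
```

```text
[ 0.58655288 -0.28048264  0.12760398] [-3.14136349e+00 -1.74705217e-04 -5.21717238e-01] [0.18465197 0.3742556  0.69021284] 0.08683090038518673
2715 ((0.5942431688308716, -0.2858964204788208), 0.054388951510190964)
3455 ((0.5943980813026428, -0.28554606437683105), 0.05359271168708801)
```

View pics/w2.png

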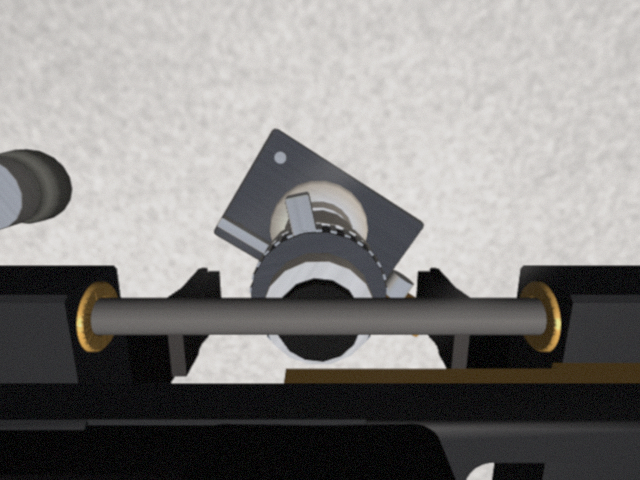

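The ring is centred between the fingers (ring at about 319, finger mid 319). Closing.

Call:
move_arm:
  commands:
    - {"xyz":[0,0,0],"yaw":0,"gripper":60}
    - {"xyz":[0,0,0],"yaw":0,"gripper":75}
    - {"xyz":[0,0,0],"yaw":0,"gripper":110}
    - {"xyz":[0,0,0],"yaw":0,"gripper":130}
    - {"xyz":[0,0,0],"yaw":0,"gripper":130}
    - {"xyz":[0,0,0],"yaw":0,"gripper":130}
    - {"xyz":[0,0,0],"yaw":0,"gripper":130}

```text
time: 5.0
tcp_pos: [0.5862, -0.2803, 0.1279]
ee_rot: [-3.141, -0.001, -0.522]
force: [-0.5, 0.6, 1.4]
width: 0.0571
finger_force: 30.0
```

Call:
move_arm:
  commands:
    - {"xyz":[0,0,0],"yaw":-0.05,"gripper":130}
    - {"xyz":[0,0,0],"yaw":-0.1,"gripper":130}
    - {"xyz":[0,0,0],"yaw":-0.1,"gripper":130}
    - {"xyz":[0,0,0],"yaw":-0.1,"gripper":130}
    - {"xyz":[0,0,0],"yaw":-0.1,"gripper":130}
    - {"xyz":[0,0,0],"yaw":-0.1,"gripper":130}
    - {"xyz":[0,0,0],"yaw":-0.1,"gripper":130}
    - {"xyz":[0,0,0],"yaw":-0.1,"gripper":130}
    - {"xyz":[0,0,0],"yaw":-0.05,"gripper":130}
    - {"xyz":[0,0,0],"yaw":0,"gripper":130}
    - {"xyz":[0,0,0],"yaw":0,"gripper":130}

```text
time: 5.92
tcp_pos: [0.5861, -0.2809, 0.1279]
ee_rot: [3.141, -0.001, 0.276]
force: [1.5, -0.1, 2.4]
width: 0.0573
finger_force: 30.0
```

```bash
cat > ang.py <<'E'
from h import *
from ax import cloud
np.set_printoptions(precision=4,suppress=True)
s=observe(); print(s['time'],s['tcp_pos'],s['ee_rot'],s['force'])
p,T=cam('wrist'); W=cloud(p,T); z=W[...,2]; c=np.array([.5857,-.2806])
d=W[...,:2]-c; r=np.hypot(d[...,0],d[...,1]); a=np.degrees(np.arctan2(d[...,1],d[...,0]))
n=(a>-40)&(a<50)
for nm,m in [('lug',n&(r>.033)&(r<.046)&(z>.129)&(z<.138)),('ptr',n&(r>.034)&(r<.056)&(z>.113)&(z<.119))]:
    P=W[m]
    if len(P)<5: print(nm,len(P)); continue
    m0=P.mean(0); u,sv,vt=np.linalg.svd(P[:,:2]-m0[:2]); dr=np.degrees(np.arctan(vt[0][1]/vt[0][0]))
    print(nm,len(P),m0,'ang',np.degrees(np.arctan2(*(m0[:2]-c)[::-1])),'axis',dr)
import sys
save(p,sys.argv[1],(200,140,440,300),3.3)
E
python3 ang.py w3.png
```

```text
5.9167 [ 0.5861 -0.2809  0.1279] [ 3.1409 -0.0006  0.2764] [ 1.4502 -0.0887  2.3937]
lug 705 [ 0.6198 -0.2623  0.1342] ang 28.14913230759623 axis 28.02476881935414
ptr 284 [ 0.6283 -0.2578  0.1163] ang 28.188823332484624 axis 27.96935148681359
```

View pics/w3.png

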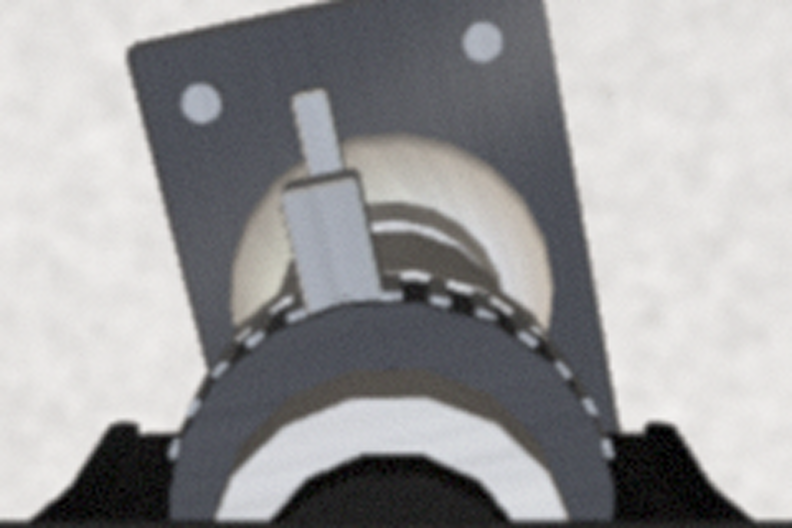

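The lug points at 28.15° and the pointer at 28.19°, and the crop shows them in line. I release, rise and go to the stick, turning the tool to yaw ≈ 170° to suit the joint-7 range.

Call:
move_arm:
  commands:
    - {"xyz":[0,0,0],"yaw":0,"gripper":0}
    - {"xyz":[0,0,0],"yaw":0,"gripper":0}
    - {"xyz":[0,0,0],"yaw":0,"gripper":0}
    - {"xyz":[0,0,0],"yaw":0,"gripper":0}
    - {"xyz":[0,0,0],"yaw":0,"gripper":0}
    - {"xyz":[0,0,-0.01],"yaw":0,"gripper":0}
    - {"xyz":[0,0,-0.03],"yaw":0,"gripper":0}
    - {"xyz":[0,0,-0.035],"yaw":0,"gripper":0}
    - {"xyz":[0,0,-0.035],"yaw":0,"gripper":0}
    - {"xyz":[0,0,-0.035],"yaw":0,"gripper":0}
    - {"xyz":[0,0,-0.035],"yaw":0,"gripper":0}
    - {"xyz":[0,0,0],"yaw":0,"gripper":0}

```text
time: 6.97
tcp_pos: [0.5894, -0.2815, 0.3173]
ee_rot: [3.132, -0.012, 0.278]
force: [0.0, 0.2, 0.7]
width: 0.0868
finger_force: 0.0
```

```bash
python3 ang.py w4.png
```

```text
6.9667 [ 0.5894 -0.2815  0.3173] [ 3.1319 -0.0123  0.2776] [0.0294 0.1782 0.6737]
lug 146 [ 0.6197 -0.2624  0.1342] ang 28.17234146391333 axis 28.488268046220576
ptr 64 [ 0.6285 -0.2577  0.1162] ang 28.116829448757418 axis 27.20783811545419
```

Call:
move_arm:
  commands:
    - {"xyz":[0.0107,-0.0357,0],"yaw":0,"gripper":0}
    - {"xyz":[0.0107,-0.0357,0],"yaw":0,"gripper":0}
    - {"xyz":[0.0107,-0.0357,0],"yaw":0,"gripper":0}
    - {"xyz":[0.0107,-0.0357,0],"yaw":0,"gripper":0}
    - {"xyz":[0.0107,-0.0357,0],"yaw":0,"gripper":0}
    - {"xyz":[0.0107,-0.0357,0],"yaw":0,"gripper":0}
    - {"xyz":[0.0107,-0.0357,0],"yaw":0,"gripper":0}
    - {"xyz":[0,0,0],"yaw":-0.12,"gripper":0}
    - {"xyz":[0,0,0],"yaw":-0.12,"gripper":0}
    - {"xyz":[0,0,0],"yaw":-0.12,"gripper":0}
    - {"xyz":[0,0,0],"yaw":-0.12,"gripper":0}
    - {"xyz":[0,0,0],"yaw":-0.12,"gripper":0}

```text
time: 8.02
tcp_pos: [0.5888, -0.0196, 0.3069]
ee_rot: [-3.141, 0.001, 0.884]
force: [-0.5, -0.1, 0.1]
width: 0.087
finger_force: 0.0
```

Call:
move_arm:
  commands:
    - {"xyz":[0,0,0],"yaw":-0.12,"gripper":0}
    - {"xyz":[0,0,0],"yaw":-0.12,"gripper":0}
    - {"xyz":[0,0,0],"yaw":-0.12,"gripper":0}
    - {"xyz":[0,0,0],"yaw":-0.12,"gripper":0}
    - {"xyz":[0,0,0],"yaw":-0.12,"gripper":0}
    - {"xyz":[0,0,0],"yaw":-0.12,"gripper":0}
    - {"xyz":[0,0,0],"yaw":-0.12,"gripper":0}
    - {"xyz":[0,0,0],"yaw":-0.12,"gripper":0}
    - {"xyz":[0,0,0],"yaw":-0.12,"gripper":0}
    - {"xyz":[0,0,0],"yaw":-0.12,"gripper":0}
    - {"xyz":[0,0,0],"yaw":-0.12,"gripper":0}
    - {"xyz":[0,0,0],"yaw":-0.12,"gripper":0}

```text
time: 9.02
tcp_pos: [0.5888, -0.0198, 0.307]
ee_rot: [-3.14, -0.001, 2.324]
force: [0.4, 0.0, -0.3]
width: 0.0867
finger_force: 0.0
```

Call:
move_arm:
  commands:
    - {"xyz":[0,0,0],"yaw":-0.12,"gripper":0}
    - {"xyz":[0,0,0],"yaw":-0.12,"gripper":0}
    - {"xyz":[0,0,0],"yaw":-0.12,"gripper":0}
    - {"xyz":[0,0,0],"yaw":-0.12,"gripper":0}
    - {"xyz":[0,0,0],"yaw":-0.12,"gripper":0}
    - {"xyz":[0,0,0],"yaw":0,"gripper":0}
    - {"xyz":[0,0,0],"yaw":0,"gripper":0}

```text
time: 9.6
tcp_pos: [0.589, -0.0199, 0.307]
ee_rot: [-3.142, -0.001, 2.915]
force: [0.4, 0.3, 0.4]
width: 0.0868
finger_force: 0.0
```

```bash
python3 look.py w5.png dop_center dop_tip rest_seat rest
```

```text
9.6 [ 0.589  -0.0199  0.307 ] [-3.1415 -0.0011  2.9146] [ 0.6021  0.3858 -0.8612  1.5952  0.3003  1.3008  1.0399] [0.4199 0.3451 0.3565] 0.08680590946663648
[ 0.5221 -0.0042  0.4697] [-0.2398  0.0558  0.9692]
dop_center 0.7 [95.7 35.2] [ 0.3669 -0.2134  0.012 ]
dop_center 0.61 [310.9 164.1] [ 0.5514 -0.0199  0.012 ]
dop_tip 0.79 [305.4  77.7] [ 0.4589 -0.0043  0.012 ]
dop_tip 0.71 [169.6  94. ] [ 0.4415 -0.155   0.012 ]
rest_seat 0.76 [563.2  96.8] [0.5406 0.2439 0.0556]
rest 0.77 [552.  134.5] [0.5822 0.2614 0.    ]
```

View pics/w5.png

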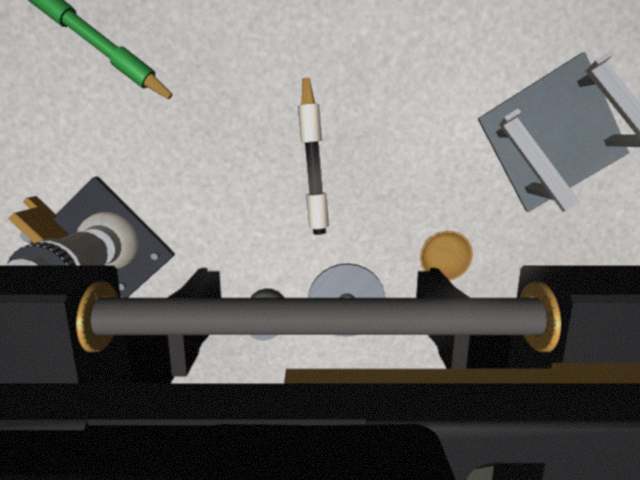

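The stick lies at (312,155) with its brass tip up at (306,80), and the rest is at the right. I fit the stick's axis and the rest's rails from depth.

Run:
```python
from h import *
from ax import cloud
from scipy.cluster.vq import kmeans2
np.set_printoptions(precision=4,suppress=True)
p,T=cam('wrist'); W=cloud(p,T); z=W[...,2]
m=(np.hypot(W[...,0]-.552,W[...,1]+.018)<.12)&(z>.006)&(z<.035)&(abs(W[...,1]+.018)<.05)&(np.mgrid[:480,:640][0]<245)
P=W[m]; c=P.mean(0); vt=np.linalg.svd(P[:,:2]-c[:2],full_matrices=False)[2][0]; vt*=np.sign(-vt[0])
t=(P[:,:2]-c[:2])@vt; print('dop',len(P),c,'dir',vt,np.degrees(np.arctan2(vt[1],vt[0])),'ext',t.min(),t.max(),'center by ends',c[:2]+vt*((t.min()+t.max())/2-.010))
rgb=p['pixels'].astype(int); wh=m&(rgb.min(-1)>130)&(z>.015)
Q=W[wh]; tq=(Q[:,:2]-c[:2])@vt; print('collars',np.percentile(tq,[1,99]),np.sort(tq)[np.argmax(np.diff(np.sort(tq)))],np.sort(tq)[np.argmax(np.diff(np.sort(tq)))+1], 'mid',c[:2]+vt*np.percentile(tq,[1,99]).mean())
for n in ['wrist','top','scene']:
    if n!='wrist': p,T=cam(n); W=cloud(p,T); z=W[...,2]
    P=W[(np.hypot(W[...,0]-.582,W[...,1]-.26)<.11)&(z>.036)&(z<.11)]
    for it in range(1):
        a=.36
        for _ in range(5):
            y=P[:,:2]@[-np.sin(a),np.cos(a)]; g=y>(y.min()+y.max())/2
            L=[]
            for s in (g,~g):
                q=P[s]; mu=q.mean(0); v=np.linalg.svd(q-mu,full_matrices=False)[2][0]; v*=np.sign(v[0]); L.append((len(q),mu,v,q[:,2].min(),q[:,2].max()))
            a=np.mean([np.arctan2(l[2][1],l[2][0]) for l in L])
    print(n,'yaw',a,np.degrees(a))
    for l in L: print('  ',l[0],l[1],l[2],l[3:],'yaw',np.degrees(np.arctan2(l[2][1],l[2][0])),'slope',np.degrees(np.arcsin(l[2][2])))
    B=W[(np.hypot(W[...,0]-.582,W[...,1]-.26)<.11)&(z>.004)&(z<.014)]
    if len(B)>50: print('  base rect',cv2.minAreaRect(B[:,:2].astype(np.float32)*1000))
```

```text
dop 2567 [ 0.5465 -0.0161  0.0201] dir [-0.9902  0.1394] 171.98404384394846 ext -0.08705094261360695 0.08864294797420087 center by ends [ 0.5556 -0.0174]
collars [-0.0789  0.06  ] -0.008771037344195806 0.020171860434769085 mid [ 0.5559 -0.0174]
wrist yaw 0.32388826542002985 18.557430642380716
   1920 [0.5527 0.3001 0.0518] [0.943  0.2982 0.1481] (np.float64(0.036060369539439474), np.float64(0.07036334135005978)) yaw 17.547645659420297 slope 8.515429736753337
   2302 [0.6    0.2121 0.0592] [0.8963 0.3186 0.3084] (np.float64(0.03614334406813979), np.float64(0.0821648078961788)) yaw 19.567215625341134 slope 17.961339687352947
  base rect ((582.8617553710938, 260.522705078125), (130.25437927246094, 131.17535400390625), 19.947986602783203)
top yaw 0.34604830595028657 19.827107438603274
   322 [0.5665 0.3055 0.0601] [0.8886 0.3177 0.3308] (np.float64(0.03840954806759256), np.float64(0.0870309320885918)) yaw 19.674683275830265 slope 19.316508211266196
   308 [0.6004 0.2118 0.0604] [0.8839 0.3214 0.3398] (np.float64(0.037364951698159565), np.float64(0.08402687263300823)) yaw 19.979531601376284 slope 19.865727813360454
  base rect ((581.8451538085938, 260.91998291015625), (209.5667266845703, 216.116943359375), 88.1838150024414)
scene yaw 0.3504983227007409 20.082074617166825
   661 [0.5701 0.3083 0.0581] [0.9067 0.3311 0.2611] (np.float64(0.03605435372479049), np.float64(0.08172791243164867)) yaw 20.062855466502555 slope 15.136103992320248
   594 [0.6039 0.2147 0.0581] [0.9067 0.3318 0.2604] (np.float64(0.03601185622755754), np.float64(0.08092859974482802)) yaw 20.1012937678311 slope 15.092184359668288
  base rect ((579.6854858398438, 277.114990234375), (132.2039031982422, 165.0029754638672), 19.231128692626953)
```

Rest origin is (0.5828, 0.2605) at yaw 20° (its foot measures 130×131 mm, as given), so the seat is about (0.542, 0.246). The stick's centre is (0.5555, -0.0175) with its tip direction at 171.5°. Now the grasp.

Call:
move_arm:
  commands:
    - {"xyz":[0,0,0],"yaw":-0.078,"gripper":0}
    - {"xyz":[0.0335,-0.0026,0],"yaw":0,"gripper":0}
    - {"xyz":[0,0,0.036],"yaw":0,"gripper":0}
    - {"xyz":[0,0,0.036],"yaw":0,"gripper":0}
    - {"xyz":[0,0,0.036],"yaw":0,"gripper":0}
    - {"xyz":[0,0,0.036],"yaw":0,"gripper":0}
    - {"xyz":[0,0,0.036],"yaw":0,"gripper":0}
    - {"xyz":[0,0,0.036],"yaw":0,"gripper":0}
    - {"xyz":[0,0,0.034],"yaw":0,"gripper":0}
    - {"xyz":[0,0,0.02],"yaw":0,"gripper":0}
    - {"xyz":[0,0,0],"yaw":0,"gripper":0}
    - {"xyz":[0,0,0],"yaw":0,"gripper":0}

```text
time: 11.0
tcp_pos: [0.5556, -0.0171, 0.0371]
ee_rot: [3.141, -0.002, 2.996]
force: [-0.3, 0.2, 0.8]
width: 0.0869
finger_force: 0.0
```

```bash
python3 look.py w6.png dop_center dop_tip
```

```text
11.0 [ 0.5556 -0.0171  0.0371] [ 3.1414 -0.0016  2.996 ] [ 0.49    0.6228 -0.7145  1.9451  0.5694  0.7865  0.8761] [-0.3476  0.2427  0.8063] 0.08692702914613236
[ 0.4878 -0.0069  0.1998] [-0.2431  0.0357  0.9693]
dop_center 0.89 [313.1 277.3] [ 0.5567 -0.0197  0.012 ]
dop_tip 0.66 [315.5  70.5] [ 0.4595 -0.004   0.012 ]
```

View pics/w6.png

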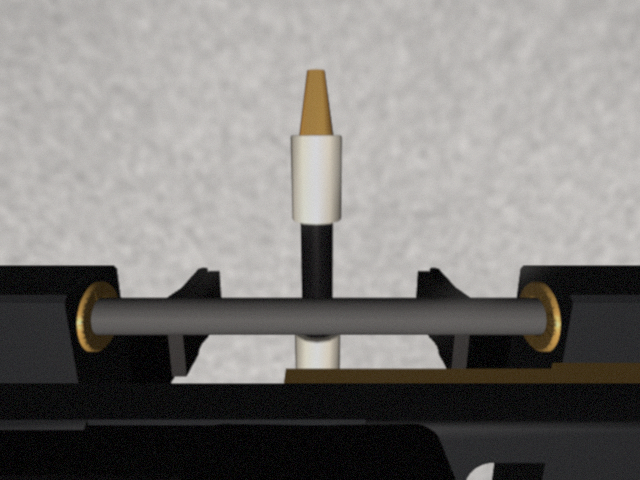

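The stick stands upright in the picture, centred between the fingers at column 316, with the bare part under the pads. I go down and grip.

Call:
move_arm:
  commands:
    - {"xyz":[0,-0.0005,0.016],"yaw":0,"gripper":0}
    - {"xyz":[0,0,0.015],"yaw":0,"gripper":0}
    - {"xyz":[0,0,0],"yaw":0,"gripper":100}
    - {"xyz":[0,0,0],"yaw":0,"gripper":150}
    - {"xyz":[0,0,0],"yaw":0,"gripper":180}
    - {"xyz":[0,0,0],"yaw":0,"gripper":200}
    - {"xyz":[0,0,0],"yaw":0,"gripper":225}
    - {"xyz":[0,0,0],"yaw":0,"gripper":240}
    - {"xyz":[0,0,0],"yaw":0,"gripper":240}
    - {"xyz":[0,0,0],"yaw":0,"gripper":240}
    - {"xyz":[0,0,0],"yaw":0,"gripper":240}

```text
time: 12.07
tcp_pos: [0.5559, -0.0179, 0.0066]
ee_rot: [-3.142, 0.0, 2.996]
force: [0.6, -0.1, -0.2]
width: 0.0349
finger_force: 0.0
```

Call:
move_arm:
  commands:
    - {"xyz":[0,0,0],"yaw":0,"gripper":240}
    - {"xyz":[0,0,0],"yaw":0,"gripper":240}
    - {"xyz":[0,0,0],"yaw":0,"gripper":240}
    - {"xyz":[0,0,0],"yaw":0,"gripper":240}
    - {"xyz":[0,0,0],"yaw":0,"gripper":240}
    - {"xyz":[0,0,0],"yaw":0,"gripper":240}
    - {"xyz":[0,0,0],"yaw":0,"gripper":240}

```text
time: 12.65
tcp_pos: [0.5558, -0.0179, 0.0065]
ee_rot: [-3.142, -0.0, 2.996]
force: [0.5, -0.2, -0.2]
width: 0.0156
finger_force: 30.0
```

Gripped at 15.6 mm. I lift, turn and carry it over the rest.

Call:
move_arm:
  commands:
    - {"xyz":[0,0,-0.01],"yaw":0,"gripper":240}
    - {"xyz":[0,0,-0.03],"yaw":0,"gripper":240}
    - {"xyz":[0,0,-0.035],"yaw":0,"gripper":240}
    - {"xyz":[0,0,-0.035],"yaw":0,"gripper":240}
    - {"xyz":[0,0,-0.03],"yaw":0,"gripper":240}
    - {"xyz":[0,0,0],"yaw":0.1,"gripper":240}
    - {"xyz":[0,0,0],"yaw":0.1,"gripper":240}
    - {"xyz":[0,0,0],"yaw":0.1,"gripper":240}
    - {"xyz":[0,0,0],"yaw":0.1,"gripper":240}
    - {"xyz":[0,0,0],"yaw":0.1,"gripper":240}
    - {"xyz":[0,0,0],"yaw":0.1,"gripper":240}
    - {"xyz":[0,0,0],"yaw":0.1,"gripper":240}

```text
time: 13.65
tcp_pos: [0.5555, -0.0177, 0.1471]
ee_rot: [3.142, 0.0, 2.291]
force: [-0.1, 0.3, -1.5]
width: 0.0151
finger_force: 30.0
```

Call:
move_arm:
  commands:
    - {"xyz":[0,0,0],"yaw":0.1,"gripper":240}
    - {"xyz":[0,0,0],"yaw":0.1,"gripper":240}
    - {"xyz":[0,0,0],"yaw":0.1,"gripper":240}
    - {"xyz":[0,0,0],"yaw":0.076,"gripper":240}
    - {"xyz":[0.0316,0.0102,0],"yaw":0,"gripper":240}
    - {"xyz":[0.0316,0.0102,0],"yaw":0,"gripper":240}
    - {"xyz":[0.0316,0.0102,0],"yaw":0,"gripper":240}
    - {"xyz":[0.0316,0.0102,0],"yaw":0,"gripper":240}
    - {"xyz":[0.0316,0.0102,0],"yaw":0,"gripper":240}
    - {"xyz":[0.0316,0.0102,0],"yaw":0,"gripper":240}
    - {"xyz":[0.0316,0.0102,0],"yaw":0,"gripper":240}
    - {"xyz":[0.0316,0.0102,0],"yaw":0,"gripper":240}

```text
time: 14.65
tcp_pos: [0.5454, 0.2491, 0.1471]
ee_rot: [-3.142, -0.0, 1.92]
force: [0.3, -0.1, -1.0]
width: 0.0148
finger_force: 30.0
```

Call:
move_arm:
  commands:
    - {"xyz":[0,0,0],"yaw":0,"gripper":240}
    - {"xyz":[0,0,0],"yaw":0,"gripper":240}

```text
time: 14.82
tcp_pos: [0.5447, 0.2506, 0.1471]
ee_rot: [3.141, -0.001, 1.925]
force: [-0.7, -1.5, -1.1]
width: 0.0152
finger_force: 30.0
```

```bash
python3 look.py w7.png rest_seat rest dop_tip
python3 - <<'E'
from h import *
from ax import cloud
np.set_printoptions(precision=4,suppress=True)
p,T=cam('scene'); print([(r['conf'],np.array(r['uv'])) for r in models.place_of('dop_tip',p)[:2]])
save(p,'s2.png',(220,250,460,430),3.3)
p,T=cam('wrist'); W=cloud(p,T); z=W[...,2]
P=W[(z>.09)&(z<.2)&(np.hypot(W[...,0]-.546,W[...,1]-.247)>.03)&(np.hypot(W[...,0]-.546,W[...,1]-.247)<.12)&(np.mgrid[:480,:640][0]<260)]
print(len(P),np.median(P,0))
if len(P)>20:
    v=np.linalg.svd(P-P.mean(0),full_matrices=False)[2][0]; print(v,np.degrees(np.arctan2(v[1],v[0])),P.max(0),P.min(0))
E
```

```text
14.8167 [0.5447 0.2506 0.1471] [ 3.1414 -0.0015  1.9253] [-0.0523  0.4928 -0.6065  1.7719  0.3291  0.9794 -0.4343] [-0.7092 -1.5411 -1.1349] 0.015163033586734652
[0.52   0.3142 0.3098] [-0.0852  0.2312  0.9692]
rest 0.7 [371.6 227.5] [0.5859 0.261  0.    ]
dop_tip 0.75 [318.2  57. ] [0.5012 0.3644 0.012 ]
[(0.88, array([533. , 309.8])), (0.84, array([438.9, 346.4]))]
8546 [0.5244 0.3003 0.1608]
[ 0.3388 -0.9352  0.1032] -70.0852686947413 [0.5462 0.3379 0.166 ] [0.5084 0.2694 0.1511]
```

View pics/s2.png

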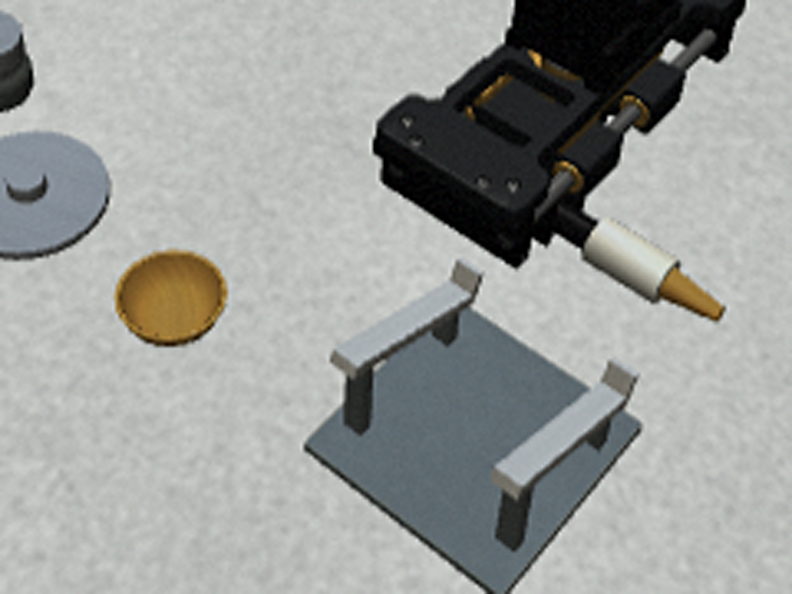

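The stick hangs above the rest, parallel to the lips, with its brass tip to the left facing up the slope. I lower it part way and check the position.

Call:
move_arm:
  commands:
    - {"xyz":[0,0,0.02],"yaw":0,"gripper":240}
    - {"xyz":[0,0,0.02],"yaw":0,"gripper":240}
    - {"xyz":[0,0,0.02],"yaw":0,"gripper":240}
    - {"xyz":[0,0,0],"yaw":0,"gripper":240}
    - {"xyz":[0,0,0],"yaw":0,"gripper":240}
    - {"xyz":[0,0,0],"yaw":0,"gripper":240}

```text
time: 15.67
tcp_pos: [0.5468, 0.2478, 0.0876]
ee_rot: [3.14, -0.0, 1.919]
force: [0.5, -0.3, -0.6]
width: 0.0148
finger_force: 30.0
```

```bash
python3 look.py w8.png rest_seat dop_tip
python3 - <<'E'
from h import *
from ax import cloud
p,T=cam('wrist'); W=cloud(p,T); z=W[...,2]
B=W[(np.hypot(W[...,0]-.582,W[...,1]-.26)<.1)&(z>.005)&(z<.012)]; print(len(B),cv2.minAreaRect(B[:,:2].astype(np.float32)*1000))
E
```

```text
15.6667 [0.5468 0.2478 0.0876] [ 3.14   -0.0003  1.9193] [-0.0774  0.5617 -0.5698  1.8189  0.3851  0.8714 -0.4806] [ 0.5071 -0.3312 -0.5786] 0.014828817440436032
[0.5222 0.3115 0.2502] [-0.0854  0.2323  0.9689]
rest_seat 0.82 [310.7 273.5] [0.5428 0.2436 0.0556]
dop_tip 0.76 [314.5  53.1] [0.5051 0.3529 0.012 ]
13712 ((577.8980712890625, 275.6689758300781), (129.89219665527344, 97.64561462402344), 19.974809646606445)
```

View pics/w8.png

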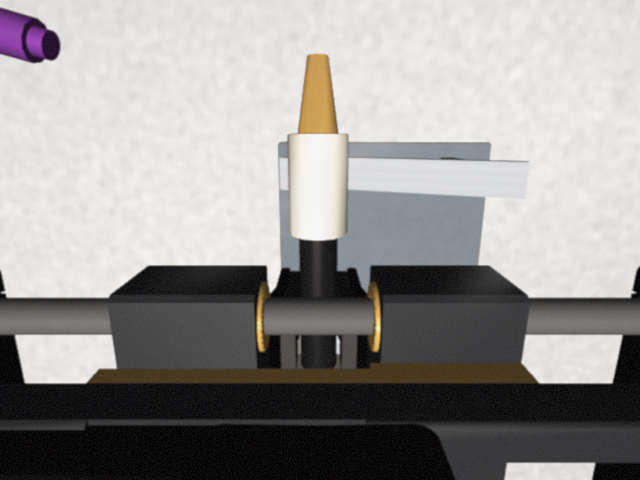

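Call:
move_arm:
  commands:
    - {"xyz":[0,0,0.012],"yaw":0,"gripper":240}
    - {"xyz":[0,0,0.01],"yaw":0,"gripper":240}
    - {"xyz":[0,0,0.006],"yaw":0,"gripper":240}
    - {"xyz":[0,0,0.004],"yaw":0,"gripper":240}
    - {"xyz":[0,0,0.002],"yaw":0,"gripper":240}
    - {"xyz":[0,0,0],"yaw":0,"gripper":240}
    - {"xyz":[0,0,0],"yaw":0,"gripper":240}
    - {"xyz":[0,0,0],"yaw":0,"gripper":240}

```text
time: 16.53
tcp_pos: [0.5463, 0.2478, 0.0528]
ee_rot: [3.141, -0.0, 1.92]
force: [0.6, 0.1, -0.6]
width: 0.015
finger_force: 30.0
```

Call:
move_arm:
  commands:
    - {"xyz":[0,0,0.0008],"yaw":0,"gripper":240}
    - {"xyz":[0,0,0],"yaw":0,"gripper":240}
    - {"xyz":[0,0,0],"yaw":0,"gripper":240}

```text
time: 16.78
tcp_pos: [0.5461, 0.2476, 0.0519]
ee_rot: [3.141, 0.0, 1.92]
force: [0.2, 0.2, -0.6]
width: 0.015
finger_force: 30.0
```

Essentially at contact height, so I release.

Call:
move_arm:
  commands:
    - {"xyz":[0,0,0.0003],"yaw":0,"gripper":215}
    - {"xyz":[0,0,0],"yaw":0,"gripper":205}
    - {"xyz":[0,0,0],"yaw":0,"gripper":195}
    - {"xyz":[0,0,0],"yaw":0,"gripper":185}
    - {"xyz":[0,0,0],"yaw":0,"gripper":170}
    - {"xyz":[0,0,0],"yaw":0,"gripper":150}
    - {"xyz":[0,0,0],"yaw":0,"gripper":120}
    - {"xyz":[0,0,0],"yaw":0,"gripper":80}
    - {"xyz":[0,0,0],"yaw":0,"gripper":40}
    - {"xyz":[0,0,0],"yaw":0,"gripper":0}
    - {"xyz":[0,0,0],"yaw":0,"gripper":0}
    - {"xyz":[0,0,0],"yaw":0,"gripper":0}

```text
time: 17.78
tcp_pos: [0.546, 0.2476, 0.0514]
ee_rot: [3.142, 0.0, 1.92]
force: [0.1, -0.1, -0.7]
width: 0.0675
finger_force: 0.0
```

Call:
move_arm:
  commands:
    - {"xyz":[0,0,0],"yaw":0,"gripper":0}
    - {"xyz":[0,0,0],"yaw":0,"gripper":0}
    - {"xyz":[0,0,-0.005],"yaw":0,"gripper":0}
    - {"xyz":[0,0,-0.02],"yaw":0,"gripper":0}
    - {"xyz":[0,0,-0.03],"yaw":0,"gripper":0}
    - {"xyz":[0,0,-0.035],"yaw":0,"gripper":0}
    - {"xyz":[0,0,-0.035],"yaw":0,"gripper":0}
    - {"xyz":[0,0,-0.035],"yaw":0,"gripper":0}
    - {"xyz":[0,0,-0.035],"yaw":0,"gripper":0}
    - {"xyz":[-0.03,0,0],"yaw":0,"gripper":0}
    - {"xyz":[-0.03,0,0],"yaw":0,"gripper":0}
    - {"xyz":[0,0,0],"yaw":0,"gripper":0}

```text
time: 18.78
tcp_pos: [0.5697, 0.1839, 0.2472]
ee_rot: [3.14, 0.005, 1.911]
force: [0.6, -0.8, -1.0]
width: 0.0867
finger_force: 0.0
```

```bash
python3 look.py w9.png rest_seat dop_tip dop_center
python3 - <<'E'
from h import *
from ax import cloud
np.set_printoptions(precision=4,suppress=True)
p,T=cam('wrist'); W=cloud(p,T); z=W[...,2]
B=W[(np.hypot(W[...,0]-.582,W[...,1]-.26)<.1)&(z>.005)&(z<.012)]; print(cv2.minAreaRect(B[:,:2].astype(np.float32)*1000))
rx=np.array([np.cos(.349),np.sin(.349)]); ry=np.array([-rx[1],rx[0]])
d=W[...,:2]-[.5828,.2605]; X=d@rx; Y=d@ry
for y0 in (-.065,-.04,-.02,0,.02,.04,.065):
    m=(abs(Y-y0)<.004)&(abs(X+.043)<.03)&(z>.048)&(z<.085)
    if m.sum()>3:
        zz=z[m]; top=zz>zz.max()-.003; print(y0,m.sum(),'x',X[m][top].mean(),'ztop',zz.max())
a=np.concatenate([cv2.cvtColor(p['pixels'],cv2.COLOR_RGB2BGR)[0:290],]); b=cv2.cvtColor(cam('scene')[0]['pixels'],cv2.COLOR_RGB2BGR)[150:430,180:480]
cv2.imwrite('pics/f.png',np.vstack([cv2.resize(a,(640,290)),cv2.resize(b,(320,299)).__class__((0,)) if 0 else cv2.copyMakeBorder(cv2.resize(b,(320,299)),0,0,0,320,0)]))
E
```

```text
18.7833 [0.5697 0.1839 0.2472] [3.1404 0.0055 1.9107] [ 0.0818  0.39   -0.6214  1.6665  0.2496  1.1638 -0.2637] [ 0.586  -0.766  -1.0338] 0.08666220627463452
[0.5453 0.2488 0.4094] [-0.0849  0.2385  0.9674]
rest_seat 0.77 [312.7 135.6] [0.5418 0.2448 0.0556]
dop_tip 0.62 [313.8   9.5] [0.5054 0.3502 0.012 ]
dop_center 0.65 [311.4 133.5] [0.5395 0.2458 0.012 ]
((583.3732299804688, 260.8454284667969), (129.97720336914062, 128.4099884033203), 19.82322120666504)
-0.065 219 x -0.042209088475664465 ztop 0.06986419095976087
-0.04 303 x -0.0426466095370703 ztop 0.06959436706019673
-0.02 161 x -0.04237325663146471 ztop 0.06557983641355863
0 162 x -0.04235195299980679 ztop 0.0662442138583369
0.02 180 x -0.04235799420680671 ztop 0.06592020553429778
0.04 343 x -0.04261981487114262 ztop 0.06987327086604311
0.065 290 x -0.04280906013676426 ztop 0.07003412279222787
```

View pics/f.png

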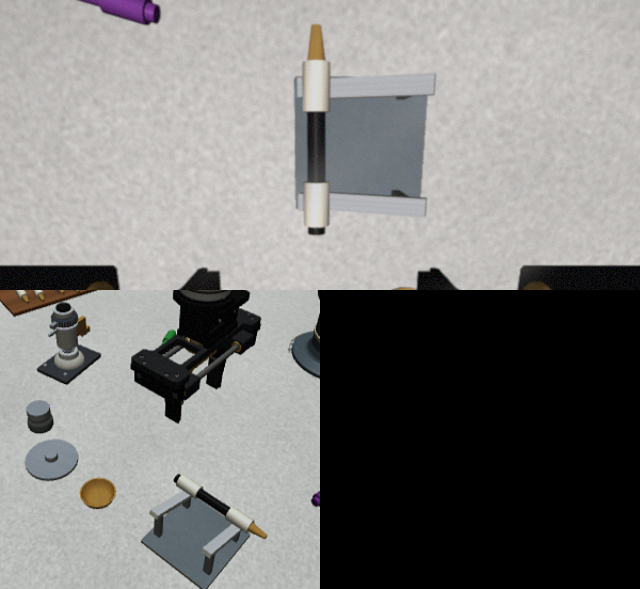

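The stick lies across both rails against the lips. It sits at x = -42.5 mm in the rest's frame all along its length, with its tip to the left (picture (316,30)). Nothing else has moved, so I hand the job in.

```bash
python3 -c "
from rig import workorder
print(workorder.close_job())"
```

```text
the job is handed in; nothing more can be done
None
```

The job is handed in, but no verdict came back. By my measurements, the ring's lug stands over the pointer to within about 0.1°, and the dop stick rests against both lips with its brass tip to the left. Both are released, and the clock read about 19 s of the 54 s allowed.

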